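# Feed a seal-stone blank along the lapping fence with a push stick

### The job

Take the wooden push stick from its tray, and with its notched nose press the stone blank flush against the jig's metal fence where it lies, then feed it along the fence over the dark abrasive strip until it is fully home against the end stop, firmly held there for a moment. Keep the blank pressed flush on the fence all the way with a light steady push of about 6 N, never more than 15 N on fence or stop, and touch the blank with nothing but the stick. Then lay the stick back in its tray, sole down, leaving the blank in its corner and everything else undisturbed.

Things in the scene. Friction and masses are not known exactly. Their poses are not given: they have to be found in the camera images.
- jig: fixed plywood board 130 x 360 x 18 mm; origin at the centre of its underside, x across the board towards the fence, y along it, z up. The blank is fed along the board's -y. A dark abrasive strip, flush in the board (look only), runs from y = +60 to y = -90 mm.
- fence: straight aluminium rail fixed on the jig, 300 mm long (y from -150 to +150), 18 mm thick, 22 high. Origin on the board's top (18 mm above the table), at mid-length, on the face that the blank slides along: that face is the plane x = 0, the blank's lane is at x < 0, the feed goes along -y. Rigid. With the blank pressed on it by 6 N, feeding meets 3 to 11 N of drag.
- stop: dark wooden end stop fixed across the lane, 46 x 18 mm, 22 high; origin on the board's top in the middle of its face: the face that meets the blank is the plane y = 0, the blank comes from y > 0. Axes parallel to the fence's. Rigid. Stop and fence form the corner in which the blank ends.
- stone: pale stone blank, 30 (x) x 64 (y) x 30 (z) mm, 0.1 to 0.21 kg, loose on the jig board at the end away from the stop, 0 to 27 mm off the fence, up to 0.2 rad askew. Origin at the centre of its underside. Its +x side is to slide on the fence, -y end leading; home, its origin is 15 mm from the fence face and 32 mm from the stop face. Sliding it takes 0.5 to 2.5 N.
- stone_lead (a point): leading edge of the blank's fence-side face (+15, -32, 11 mm from the blank's origin)
- stone_tail (a point): trailing edge of the blank's fence-side face (+15, +32, 11 mm from the blank's origin)
- stick: wooden push stick, 0.075 kg: flat sole 90 x 34 x 16 mm (x from -55 to +35 mm, y -17 to +17) with an upright handle fin, 50 long (x) x 16 thick (y), up to 70 mm height, and a cheek at the nose. Origin on the underside, under the middle of the fin; x points forward. In use x is along the fence's -y and y towards the fence, sole a few mm over the board. Lies in the tray at the start.
- stick_nose (a point): middle of the stick's flat nose (35, 0, 8 mm from its origin). From the nose a cheek, 8 thick and 16 high, runs forward to x = +71 mm at y from -17 to -9. Nose and the cheek's inner face (y = -9) form an L notch for the blank's trailing outer corner: nose on its trailing end, cheek on its side away from the fence.
- stick_grip (a point): where to grip the fin (0, 0, 52 mm from the stick's origin), from above, fingers closing along the stick's y; 50 N holds it firmly. Fingertips 30 mm or more above the sole clear the fence.
- tray: fixed low wooden tray 200 x 85 mm, floor 5 mm thick, walls 5 mm thick, 14 mm high overall; origin at the centre of its underside, x along its length. Left of the jig.
- tin: round brass tin, 36 mm across, 22 tall, standing on the jig board beyond the end stop; bystander
- offcut: small stone offcut 18 x 50 x 16 mm on the jig board behind the fence; bystander
- jar: amber jar with steel cap, 60 mm across, 85 tall, left; bystander
- bottle: green glass bottle, 52 mm across, 120 tall, right; bystander
- brush: brush lying on the table, right; bystander
- tall_blank: upright stone blank 28 x 28 x 70 mm on the table, right; bystander
- cup: white cup, 64 mm across, 60 tall, right, near the robot; bystander
Not all that is in view belongs to the job. What is shaped like the stick but turquoise is not meant. What is shaped like the stone but orange is not meant.

How it is judged:
By the outcome, as a careful person would: the job done as asked, in the order asked, and still so for the second after the job is handed in, with the robot touching nothing.
It also fails if it takes over 67 s, if anything falls off the work surface, if the arm or the gripper's body presses on something with over 40 N, if the wrist force passes 120 N, or if a joint passes its speed limit or range.

### The arm

A 6-joint arm with a two-finger parallel gripper is mounted at the origin on the work surface. World frame = base frame: x ahead of the robot, y to its left, z up, the work surface at z = 0. Lengths are in m, angles in rad, forces in N, time in s.
With the tool pointing down it reaches from about 0.3 to 0.75 m from the base axis. Payload 8.5 kg.
Tool frame: the origin (TCP) lies at the very end of the fingers, on their centre line; the grasp point (between the pads) lies 19 mm behind it; z points along the fingers, y is the line along which they close (so a half turn about z gives the same grasp; the last joint's range is limited). The gripper opens to 88 mm and grips with 3 to 60 N. Pads are 18 mm wide; open, the fingers measure 123 mm over their backs; the gripper's body (75 mm by 187 mm) begins 45 mm behind the grasp point.
Start: joints at [0.932, 0.381, 1.297, -0, 1.464, -0.215], TCP at [0.226, 0.501, 0.216] pointing down, gripper open.
Joint ranges: [-3.11, 3.11], [-0.89, 2.33], [0.22, 2.48], [-1.42, 4.56], [0.17, 2.85], [-2.88, 2.88]. Speed limits (rad/s): [2.39, 2.39, 3.14, 3.14, 3.14, 3.14].

### API

Orientations are given as a rotation vector (axis times angle).
In Python, from rig import arm gives the robot as it stands. The module is installed in compiled form; this text tells all that it offers.
- The arm moves only by the tool servo_tool, never from a script. Its argument "series" is a list that holds one entry, the list of rows, each a list of 4 numbers: the shift along the tool's x, y, z in cm, then the turn about the tool's z in degrees. In form: [[[tx, ty, tz, turn], ...]]. A call has 1 to 20 rows; each row shifts and turns the commanded pose from where the row before left it, along the tool's axes as they then stand; what a row does not reach is not made up. A row lasts 1/10 s, in which the tool goes at most 50 mm and 8.59 degrees, less where a joint would pass 70% of its speed; a pose out of reach is approached as far as the arm can. A call with a gripper value outside its range is refused whole. "grip" is the closure, from 0 (fully open) to 1 (shut), set as the call begins (left out, the last holds). The fingers move at their own pace and stop on an object; "squeeze" is the grip in N (left out, the last holds). Time passes only in rows, so rows that do not move let the fingers close. It gives the time, the measured TCP pose, the force, the opening and the grip force at its end, in the units of the state.
- arm.sense(): the state, without advancing time (a new reading comes with each control period).
- arm.camera(name): name is "scene" or "top" or "wrist"; returns the picture (384x512x3 uint8, red, green, blue); there is no depth.
- arm.camera_model(name): a dict with "camera_matrix" (3x3 intrinsics, pixels), "k1" (the pictures are not rectified: a ray, as slopes to the right and down, at radius r is drawn at 1 + k1 r^2 times it, then the intrinsics apply), "world_to_cam" (4x4, takes a point from world to camera coordinates); the wrist camera has in their place "mount" (4x4, takes a point from camera to tool coordinates, whose origin is the TCP and whose axes are the flange's). Camera axes: x right, y down, z forward; pixel columns grow to the right and rows downward; lengths in m; the calibration is good to about 2 mm. A picture is of the moment at which its call begins: read the wrist's pose just before it. camera_model takes no time and is no camera call.
- arm.finish_job(): hands the job in; it is judged then, once.
Trained networks look in the newest picture that a camera, given by its name, has taken for a name from the list of things; names that differ only in an ending like _2 or _b are one class to them, and where a whole thing is asked for, a point or a joint stands for the part that bears it (a point fixed in the world has none). Each returns a list of dicts, best first, with "confidence" (0 to 1); they miss things now and then, are a little off and sometimes report something else, mostly with a low value. They report only what shows in the picture. A call takes as long as a camera call. They do not tell look-alikes from the thing itself.
- arm.look_for(camera, name): "extent" ([centre column, centre row, width, height] in pixels, round what is visible of it).
- arm.outline_of(camera, name): "mask" (384x512 bool, what is visible of it) and "extent" ([centre column, centre row, width, height] in pixels, round what is visible of it).
The state is a dict: "time": time; "joint_positions": joint angles; "joint_velocities": joint speeds; "joint_efforts": joint torques, N m; "tool_pos": TCP position; "orientation": TCP orientation; "wrist_force": force on the tool from outside, world axes, zero at the start; "ft_torque": the same for the moment, N m; "finger_gap": finger opening in m; "grasp_force": force on a finger pad.
Only numpy, scipy, OpenCV 4.12 (cv2) and the standard library are available. Lean on these libraries where they do the work, as an engineer would, in place of code of your own. Each camera call takes 0.05 s, during which the arm holds its last target. There are 200 camera calls.

## Working session

There is one attempt and no reset: what is moved stays moved. The work goes in short steps, Python scripts to look and compute and a tool call to move; the robot and the scene stay as the last step left them, time stands still between calls to the robot, and variables do not carry over. Pictures are saved under pics/ and viewed, at most 10 in all, crops included, and the job is handed in when it is done.

Besides the shell and the picture viewer there is one more tool, called by a JSON object that holds its "method" and its "body". servo_tool: Moves the arm, as the interface text tells. Its arguments: {"type":"object","properties":{"series":{"type":"array","items":{"type":"array","items":{"type":"array","items":{"type":"number"}}}},"grip":{"type":"number"},"squeeze":{"type":"number"}},"required":["series"]}

```bash
mkdir -p pics; cat > h.py <<'E'
import numpy as np, cv2
from scipy.spatial.transform import Rotation as R
from rig import arm
def snap(n,f):
    s=arm.sense(); im=arm.camera(n); cv2.imwrite('pics/'+f,im[:,:,::-1]); return s,im
def cam(n,s=None):
    m=arm.camera_model(n); K=np.array(m['camera_matrix']); k1=m['k1']
    if 'mount' in m:
        T=np.eye(4); T[:3,:3]=R.from_rotvec(s['orientation']).as_matrix(); T[:3,3]=s['tool_pos']
        W=np.linalg.inv(T@np.array(m['mount']))
    else: W=np.array(m['world_to_cam'])
    return K,k1,W
def proj(c,P):
    K,k1,W=c; P=np.atleast_2d(P); p=P@W[:3,:3].T+W[:3,3]; q=p[:,:2]/p[:,2:]; q=q*(1+k1*(q**2).sum(1,keepdims=True))
    return q*[K[0,0],K[1,1]]+[K[0,2],K[1,2]]
def unproj(c,uv,z):
    K,k1,W=c; uv=np.atleast_2d(uv).astype(float); d=(uv-[K[0,2],K[1,2]])/[K[0,0],K[1,1]]; q=d.copy()
    for _ in range(20): q=d/(1+k1*(q**2).sum(1,keepdims=True))
    r=np.c_[q,np.ones(len(q))]@W[:3,:3]; o=-W[:3,:3].T@W[:3,3]
    return o+r*((z-o[2])/r[:,2])[:,None]
E
python3 - <<'E'
from h import *
s,im=snap('top','top0.png'); snap('scene','scene0.png')
print(s)
c=cam('top'); print(c)
for n in ['stick','stone','jig','fence','stop','tray']:
    for d in arm.look_for('top',n)[:3]:
        e=d['extent']; print(n,round(d['confidence'],2),np.round(e),np.round(unproj(c,e[:2],0.02),3))
E
```

```text
{'time': 0.0, 'joint_positions': array([ 9.31720883e-01,  3.81189663e-01,  1.29825598e+00,  3.03677446e-05,
        1.46361261e+00, -2.15313506e-01]), 'joint_velocities': array([ 1.62104474e-03, -5.68603742e-04, -4.80993428e-04,  5.87990469e-04,
        3.49075288e-04,  8.61816623e-05]), 'joint_efforts': array([-1.08123702e-03, -4.37934101e+01, -2.24553859e+01,  7.13342079e-02,
        3.53414600e-02, -1.14632594e-04]), 'tool_pos': array([0.22596472, 0.50109222, 0.21574282]), 'orientation': array([-6.60545745e-01, -3.07071520e+00,  2.07519911e-03]), 'wrist_force': array([-0.05539047,  0.52742   ,  0.10617294]), 'ft_torque': array([-0.01613259,  0.05190681, -0.00924222]), 'grasp_force': 0.0, 'finger_gap': 0.08805180220399222}
(array([[469.01735534,   0.        , 250.62553342],
       [  0.        , 469.01735534, 188.02767124],
       [  0.        ,   0.        ,   1.        ]]), -0.1556768484040715, array([[-0.00298637, -0.99968178, -0.02504851,  0.06139604],
       [-0.98807277,  0.00680631, -0.15383717,  0.5158883 ],
       [ 0.1539587 ,  0.02429033, -0.98777867,  1.24471099],
       [ 0.        ,  0.        ,  0.        ,  1.        ]]))
stick 0.71 [160. 222.  21.  48.] [[0.426 0.312 0.02 ]]
stick 0.57 [163. 218.  33.  74.] [[0.435 0.303 0.02 ]]
stick 0.56 [107. 217.  21.  39.] [[0.44  0.465 0.02 ]]
stone 0.59 [227. 234.  13.  22.] [[0.392 0.124 0.02 ]]
stone 0.57 [161. 222.  22.  39.] [[0.426 0.31  0.02 ]]
stone 0.53 [242. 182.  24.  18.] [[0.536 0.082 0.02 ]]
jig 0.94 [265. 177. 137.  66.] [[0.55  0.018 0.02 ]]
fence 0.7 [254. 168. 106.  19.] [[0.575 0.049 0.02 ]]
fence 0.54 [266. 178. 136.  64.] [[0.547 0.016 0.02 ]]
fence 0.5 [369. 257.  28.  18.] [[ 0.325 -0.264  0.02 ]]
stop 0.41 [307. 172.  13.  18.] [[ 0.564 -0.1    0.02 ]]
tray 0.71 [160. 218.  35.  72.] [[0.436 0.312 0.02 ]]
```

View pics/top0.png

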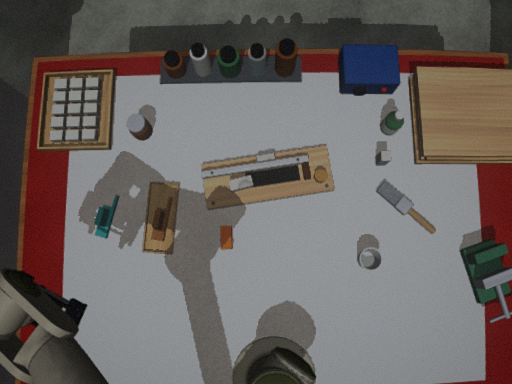

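View pics/scene0.png

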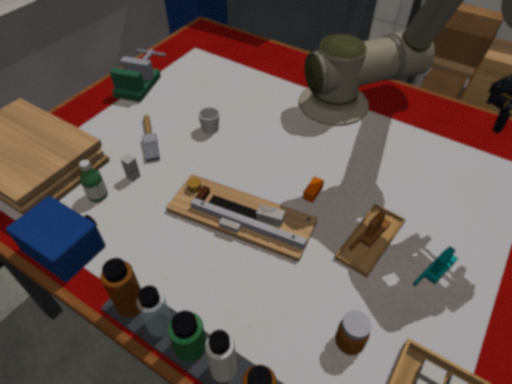

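The top view shows the jig near (268,176), with the stone at (242,183) and the stop near (305,172). The stick is in its tray at (161,218), and the turquoise look-alike at (105,217) and the orange one at (226,237) are to be ignored. The scene view agrees.

```bash
cat >> h.py <<'E'
def delta(target,yaw=None,s=None):
    "shift in cm in present tool axes, and turn deg so that tool x axis points at world angle yaw (rad)"
    s=s or arm.sense(); M=R.from_rotvec(s['orientation']).as_matrix()
    d=M.T@(np.array(target)-s['tool_pos'])*100
    cur=np.arctan2(M[1,0],M[0,0]); t=None if yaw is None else -np.degrees((yaw-cur+np.pi)%(2*np.pi)-np.pi)
    return np.round(d,2),t,np.degrees(cur)
E
python3 - <<'E'
from h import *
s=arm.sense(); print(R.from_rotvec(s['orientation']).as_matrix().round(3)); print(arm.camera_model('wrist'))
print(delta([0.43,0.31,0.25],s=s))
for n in ['stick','stone','jig','fence','stop','tray']:pass
E
```

```text
[[-0.912  0.411 -0.   ]
 [ 0.411  0.912 -0.   ]
 [ 0.    -0.    -1.   ]]
{'camera_matrix': array([[319.62120633,   0.        , 254.0617439 ],
       [  0.        , 319.62120633, 186.87820885],
       [  0.        ,   0.        ,   1.        ]]), 'k1': -0.07841532565484305, 'mount': array([[-8.47935867e-05, -9.59478615e-01, -2.81781441e-01,
         7.25312626e-02],
       [ 9.99999994e-01, -6.05321702e-05, -9.48049071e-05,
        -7.85340480e-05],
       [ 7.39064388e-05, -2.81781448e-01,  9.59478614e-01,
        -1.67740439e-01],
       [ 0.00000000e+00,  0.00000000e+00,  0.00000000e+00,
         1.00000000e+00]])}
(array([-26.45,  -9.06,  -3.37]), None, np.float64(155.71881974282468))
```

{"method": "servo_tool", "body": {"series": [[[-3.6,-2.6,-0.1,0],[-3.6,-2.6,-0.1,0],[-3.6,-2.6,-0.1,0],[-3.6,-2.6,-0.1,0],[-3.6,-2.6,-0.1,0],[-3.6,-2.6,-0.1,0],[-3.6,-2.6,-0.1,0],[-3.6,-2.6,-0.1,0],[-3.6,-2.6,-0.1,0],[-3.6,-2.6,-0.1,0],[-3.6,-2.6,-0.1,0],[-3.6,-2.6,-0.1,0],[0,0,0,0],[0,0,0,0]]]}}

```text
time: 1.8
tool_pos: [0.4916, 0.0388, 0.2281]
orientation: [-0.663, -3.07, -0.0]
wrist_force: [-0.7, 1.0, 0.3]
finger_gap: 0.0881
grasp_force: 0.0
```

```bash
python3 - <<'E'
from h import *
s,im=snap('wrist','w_jig.png'); c=cam('wrist',s); import pickle; pickle.dump(c,open('c_jig.pkl','wb'))
print(s['time'],s['tool_pos'],s['orientation'],s['wrist_force'],s['joint_positions'].round(2))
for n,z in [('stone',.048),('jig',.018),('fence',.04),('stop',.04)]:
    for d in arm.outline_of('wrist',n)[:2]:
        e=d['extent']; m=d['mask'].astype(np.uint8)
        r=cv2.minAreaRect(max(cv2.findContours(m,0,2)[0],key=cv2.contourArea)); b=cv2.boxPoints(r)
        print(n,round(d['confidence'],2),np.round(e),b.round().tolist(),unproj(c,b,z)[:,:2].round(3).tolist())
cv2.imwrite('pics/w_jig2.png',cv2.resize(im[:,:,::-1],(800,600),interpolation=cv2.INTER_CUBIC))
E
```

```text
1.8 [0.49161064 0.03883976 0.22808413] [-6.63165735e-01 -3.07004016e+00 -3.04391210e-04] [-0.66080255  1.00504425  0.30135366] [-0.16  0.27  1.43  0.    1.44 -1.31]
stone 0.73 [286.  36.  49.  68.] [[260.0, 13.0], [289.0, -1.0], [315.0, 56.0], [286.0, 69.0]] [[0.355, 0.107], [0.356, 0.138], [0.417, 0.141], [0.417, 0.109]]
stone 0.59 [310. 173.  60.  57.] [[273.0, 176.0], [319.0, 142.0], [339.0, 168.0], [293.0, 202.0]] [[0.516, 0.051], [0.501, 0.113], [0.537, 0.122], [0.554, 0.059]]
jig 0.84 [261. 187. 288. 199.] [[113.0, 233.0], [356.0, 81.0], [412.0, 170.0], [169.0, 322.0]] [[0.508, -0.171], [0.46, 0.181], [0.588, 0.21], [0.661, -0.172]]
fence 0.7 [296. 216. 221. 137.] [[184.0, 268.0], [395.0, 144.0], [406.0, 162.0], [194.0, 287.0]] [[0.582, -0.1], [0.54, 0.193], [0.566, 0.198], [0.611, -0.1]]
stop 0.56 [183. 254.  32.  36.] [[164.0, 243.0], [180.0, 231.0], [204.0, 262.0], [187.0, 275.0]] [[0.54, -0.106], [0.534, -0.079], [0.584, -0.072], [0.591, -0.1]]
```

View pics/w_jig2.png

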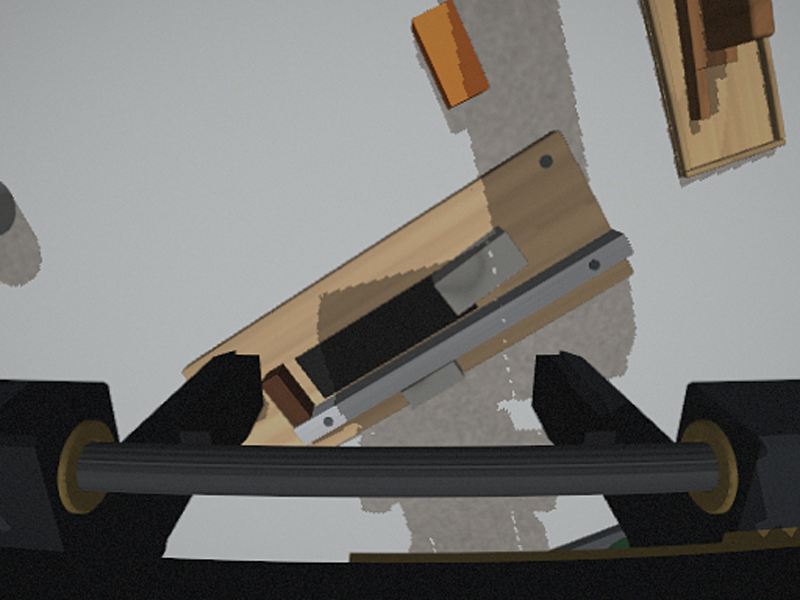

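The wrist picture (800x600) shows the stone at about (480,270), turned a little off the fence. The fence runs from (315,430) to (625,240), the stop is at (288,393) and the tin is hidden. Next is an enlarged crop for exact edges.

```bash
python3 - <<'E'
import cv2,numpy as np
im=cv2.imread('pics/w_jig.png')[75:285,160:415]
im=cv2.resize(im,None,fx=3,fy=2.85,interpolation=cv2.INTER_CUBIC) if 0 else cv2.resize(im,None,fx=2.8,fy=2.8,interpolation=cv2.INTER_CUBIC)
im=cv2.convertScaleAbs(im,alpha=1.5,beta=20)
for k in range(0,255,20):
    cv2.line(im,(int(k*2.8),0),(int(k*2.8),6),(0,0,255),1); cv2.putText(im,str(160+k),(int(k*2.8)-8,18),0,.35,(0,0,255),1)
for k in range(5,210,20):
    cv2.line(im,(0,int(k*2.8)),(6,int(k*2.8)),(0,0,255),1); cv2.putText(im,str(75+k),(8,int(k*2.8)+4),0,.35,(0,0,255),1)
cv2.imwrite('pics/crop1.png',im)
E
```

```text
(no output)
```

View pics/crop1.png

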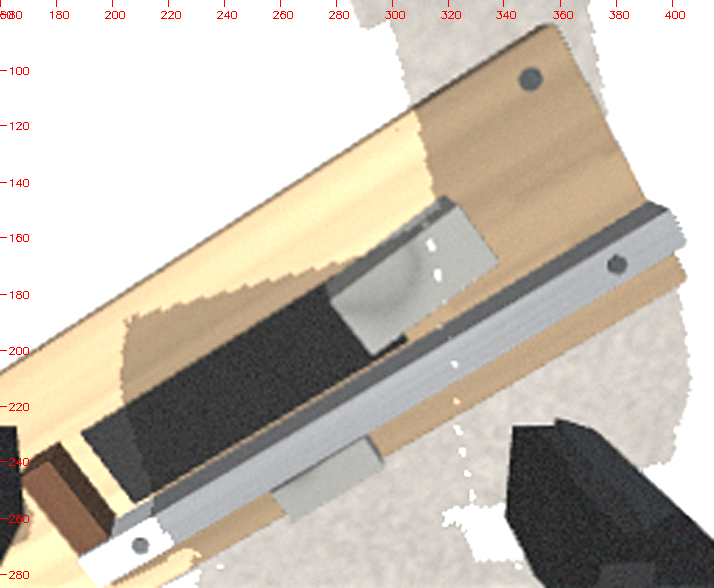

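```bash
python3 - <<'E'
from h import *; import pickle
c=pickle.load(open('c_jig.pkl','rb'))
def U(p,z): return unproj(c,np.array(p)/2.8+[160,75],z)[:,:2]
g={'fence_top':([(78,556),(668,206)],.04),'fence_bot':([(650,200)],.018),'stone_top':([(457,204),(498,262),(373,357),(331,300)],.048),
'jigcorner':([(553,24),(0,375)],.018),'strip_end':([(82,432),(135,503)],.018),'stop_top':([(45,460),(108,543)],.04),'stop_bot':([(60,443),(115,515)],.018)}
G={k:U(*v) for k,v in g.items()}
for k,v in G.items(): print(k,v.round(4).tolist())
a=G['fence_top']; u=(a[0]-a[1]); print('len',np.linalg.norm(u)); u/=np.linalg.norm(u); ang=np.arctan2(u[1],u[0]); print('feed dir deg',np.degrees(ang))
# other direction estimates
for k in ['jigcorner']: d=G[k][1]-G[k][0]; print(k,np.degrees(np.arctan2(d[1],d[0])))
n=np.array([-u[1],u[0]]) # left of feed = toward fence? 
o=a.mean(0)
for k,v in G.items():
    print(k,'along feed, toward fence(mm):',(np.c_[(v-o)@u,(v-o)@n]*1000).round(1).tolist())
st=G['stone_top']; print('stone sides',np.linalg.norm(np.roll(st,-1,0)-st,axis=1).round(4)); d=(st[2]+st[3]-st[0]-st[1]); print('stone dir',np.degrees(np.arctan2(d[1],d[0])),st.mean(0))
E
```

```text
fence_top [[0.5905, -0.0986], [0.5471, 0.1945]]
fence_bot [[0.5489, 0.1957]]
stone_top [[0.5091, 0.1143], [0.5377, 0.121], [0.5541, 0.0599], [0.5246, 0.0537]]
jigcorner [[0.4632, 0.1814], [0.5037, -0.0976]]
strip_end [[0.5438, -0.0765], [0.5864, -0.0707]]
stop_top [[0.5421, -0.0893], [0.5901, -0.083]]
stop_bot [[0.5445, -0.0885], [0.5882, -0.0823]]
len 0.29634613732647086
feed dir deg -81.58243255885628
jigcorner -81.72531857268235
fence_top along feed, toward fence(mm): [[148.2, -0.0], [-148.2, -0.0]]
fence_bot along feed, toward fence(mm): [[-149.1, 1.9]]
stone_top along feed, toward fence(mm): [[-74.4, -49.4], [-76.9, -20.1], [-14.0, -12.8], [-12.2, -42.9]]
jigcorner along feed, toward fence(mm): [[-147.5, -85.0], [134.4, -85.7]]
strip_end along feed, toward fence(mm): [[119.5, -43.0], [119.9, -0.0]]
stop_top along feed, toward fence(mm): [[131.8, -46.5], [132.6, 1.9]]
stop_bot along feed, toward fence(mm): [[131.4, -44.0], [131.7, 0.1]]
stone sides [0.0294 0.0633 0.0302 0.0626]
stone dir -75.30713802988643 [0.53138075 0.08725197]
```

The crop gives a consistent model. The fence measures 296 mm against 300, and the stone sides measure 30 x 63. The feed direction is about -81.65°, and the stop face is 131.6 mm along from mid-fence. The stone is 6.3° askew with gaps of 13 and 20 mm. Now the tray.

{"method": "servo_tool", "body": {"series": [[[2.6,2.8,0.3,0],[2.6,2.8,0.3,0],[2.6,2.8,0.3,0],[2.6,2.8,0.3,0],[2.6,2.8,0.4,0],[2.6,2.8,0.4,0],[2.6,2.8,0.4,0],[2.6,2.7,0.4,0],[0,0,0,0],[0,0,0,0]]]}}

```text
time: 3.05
tool_pos: [0.393, 0.3287, 0.2004]
orientation: [0.657, 3.072, -0.0]
wrist_force: [-0.0, -0.4, -0.0]
finger_gap: 0.088
grasp_force: 0.0
```

```bash
python3 - <<'E'
from h import *
s,im=snap('wrist','w_tray.png'); c=cam('wrist',s); import pickle; pickle.dump(c,open('c_tray.pkl','wb'))
print(s['time'],s['tool_pos'],s['orientation'],s['wrist_force'],s['joint_positions'].round(2))
for n,z in [('stick',.02),('tray',.014),('stick_nose',.013),('stick_grip',.07)]:
    for d in arm.look_for('wrist',n)[:2]:
        e=d['extent']; print(n,round(d['confidence'],2),np.round(e),unproj(c,e[:2],z).round(3).tolist())
im=cv2.resize(im[0:250,120:440,::-1],None,fx=2.4,fy=2.4,interpolation=cv2.INTER_CUBIC)
im=cv2.convertScaleAbs(im,alpha=1.4,beta=10)
for k in range(0,320,20): cv2.putText(im,str(120+k),(int(k*2.4)-8,10),0,.35,(0,0,255),1)
for k in range(20,250,20): cv2.putText(im,str(k),(0,int(k*2.4)+4),0,.35,(0,0,255),1)
cv2.imwrite('pics/crop2.png',im)
E
```

```text
3.05 [0.39297731 0.32869667 0.20038816] [ 6.56595506e-01  3.07210612e+00 -4.60615313e-04] [-0.03108879 -0.43919729 -0.03334289] [ 0.47  0.33  1.43 -0.    1.39 -0.68]
stick 0.89 [393. 151.  52. 108.] [[0.445, 0.475, 0.02]]
stick 0.7 [252. 198.  50. 109.] [[0.432, 0.309, 0.02]]
tray 0.71 [257. 192. 121. 172.] [[0.429, 0.316, 0.014]]
stick_nose 0.81 [253. 198.  46. 109.] [[0.434, 0.308, 0.013]]
stick_nose 0.78 [391. 149.  52. 112.] [[0.444, 0.476, 0.013]]
stick_grip 0.92 [252. 200.  47. 115.] [[0.418, 0.315, 0.07]]
stick_grip 0.72 [394. 150.  48. 114.] [[0.428, 0.459, 0.07]]
```

View pics/crop2.png

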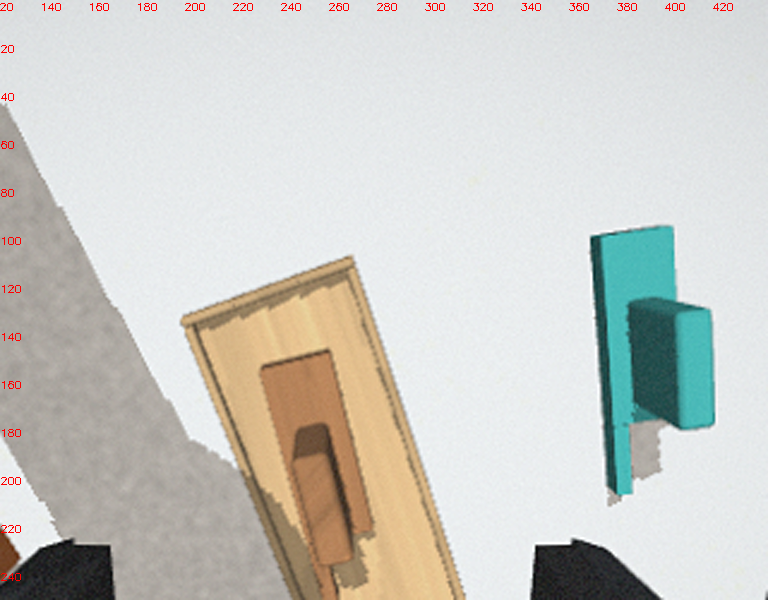

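The crop shows the stick lying in the tray with its rear at the top (sole corners at (261,367) and (330,349)) and its nose and cheek towards the bottom, which is world +x. The fin is upright at (325,510), and the turquoise look-alike lies outside the tray.

```bash
python3 - <<'E'
from h import *; import pickle
c=pickle.load(open('c_tray.pkl','rb'))
def U(p,z): return unproj(c,np.array(p)/2.4+[120,0],z)[:,:2]
S=U([(261,367),(330,349),(373,532)],.021); L=np.array([(-55,-17),(-55,17),(35,17)])/1000
print(S.round(4).tolist(),np.linalg.norm(S[0]-S[1]),np.linalg.norm(S[1]-S[2]))
Lc=L-L.mean(0);Sc=S-S.mean(0); th=np.arctan2((Lc[:,0]*Sc[:,1]-Lc[:,1]*Sc[:,0]).sum(),(Lc*Sc).sum())
Rm=np.array([[np.cos(th),-np.sin(th)],[np.sin(th),np.cos(th)]]); o=S.mean(0)-Rm@L.mean(0)
print('stick yaw',np.degrees(th),'origin',o)
F=U([(295,455),(330,455),(318,565),(352,560)],.075); print('fin top',F.round(4).tolist(),F.mean(0))
T=U([(181,320),(352,257),(462,600)],.014); print('tray',T.round(4).tolist(),np.linalg.norm(T[0]-T[1])); d=T[2]-T[1]; print(np.degrees(np.arctan2(d[1],d[0])))
d=d/np.linalg.norm(d); n=np.array([-d[1],d[0]]); print('tray centre',(T[0]+T[1])/2+d*.1)
print(delta([o[0],o[1],0.10],th+np.pi), delta([o[0],o[1],0.038],th+np.pi))
E
```

```text
[[0.3729, 0.307], [0.3783, 0.3392], [0.4687, 0.322]] 0.03264233742041158 0.09211815210385178
stick yaw -11.232686876634542 origin [0.43005491 0.31231718]
fin top [[0.4034, 0.3122], [0.4091, 0.3249], [0.4509, 0.3009], [0.4547, 0.3147]] [0.42953698 0.31316611]
tray [[0.3388, 0.2817], [0.3452, 0.3649], [0.5252, 0.3483]] 0.08338610671540894
-5.2659368285861845
tray centre [0.44158698 0.31411203]
(array([-3.89,  0.11, 10.06]), np.float64(-13.127735215990194), np.float64(155.63957790737527)) (array([-3.88,  0.11, 16.26]), np.float64(-13.127735215990194), np.float64(155.63957790737527))
```

{"method": "servo_tool", "body": {"series": [[[-2.0,0.05,0,0],[-1.9,0.05,2,0],[0,0,3,-6.5],[0,0,4,-6.5],[0,0,4,0],[0,0,2.2,0],[0,0,1,0],[0,0,0,0],[0,0,0,0]]]}}

```text
time: 4.2
tool_pos: [0.4308, 0.3129, 0.0393]
orientation: [0.309, 3.125, 0.001]
wrist_force: [0.5, -0.8, 0.5]
finger_gap: 0.088
grasp_force: 0.0
```

{"method": "servo_tool", "body": {"series": [[[0,0,0,0],[0,0,0,0],[0,0,0,0],[0,0,0,0],[0,0,0,0],[0,0,0,0],[0,0,0,0],[0,0,0,0],[0,0,0,0],[0,0,0,0]]], "grip": 1, "squeeze": 50}}

```text
time: 5.2
tool_pos: [0.4297, 0.3129, 0.0383]
orientation: [-0.309, -3.126, 0.0]
wrist_force: [-0.0, -0.6, -0.8]
finger_gap: 0.0158
grasp_force: 49.9
```

{"method": "servo_tool", "body": {"series": [[[0,0,-1,0],[0,0,-3,0],[0,0,-3.5,0],[0,0,-3.5,0],[-2.1,-2.7,0,0],[-2.1,-2.7,0,0],[-2.1,-2.7,0,0],[-2.1,-2.8,0,0],[-2.1,-2.8,0,0],[0,0,0,7.8],[0,0,0,7.8],[0,0,0,7.8],[0,0,0,7.8],[0,0,0,7.8],[0,0,0,7.8],[0,0,0,7.8],[0,0,0,7.8],[0,0,0,7.8],[0,0,0,0]]]}}

```text
time: 7.1
tool_pos: [0.5058, 0.1581, 0.149]
orientation: [2.052, 2.379, 0.0]
wrist_force: [0.1, 0.2, -0.5]
finger_gap: 0.0155
grasp_force: 49.9
```

```bash
cat >> h.py <<'E'
A=np.radians(-81.65); u=np.array([np.cos(A),np.sin(A)]); n=np.array([-u[1],u[0]]); o=np.array([.5688,.04795])
def st(s=None):
    "TCP along feed, toward fence (mm), z mm, yaw of -tool x deg, force (feed, fence, up)"
    s=s or arm.sense(); M=R.from_rotvec(s['orientation']).as_matrix(); p=s['tool_pos'][:2]-o; f=s['wrist_force']
    return dict(t=s['time'],a=(p@u*1000).round(2),n=(p@n*1000).round(2),z=(s['tool_pos'][2]*1000).round(2),yaw=np.degrees(np.arctan2(-M[1,0],-M[0,0])).round(2),f=np.round([f[:2]@u,f[:2]@n,f[2]],2),tq=s['ft_torque'].round(2))
E
python3 - <<'E'
from h import *
s,im=snap('wrist','w_pre.png'); print(st(s),s['joint_positions'].round(2)); print(delta([.5062,.158,.12],A+np.pi,s))
cv2.imwrite('pics/w_pre2.png',cv2.resize(im[:,:,::-1],(800,600),interpolation=cv2.INTER_CUBIC))
E
```

```text
{'t': 7.1, 'a': np.float64(-118.09), 'n': np.float64(-46.32), 'z': np.float64(148.95), 'yaw': np.float64(-81.55), 'f': array([-0.2 ,  0.11, -0.49]), 'tq': array([-0.08,  0.03,  0.01])} [ 0.08  0.41  1.47 -0.    1.27 -0.07]
(array([-0.01,  0.04,  2.9 ]), np.float64(0.09890190146222091), np.float64(98.44890190146222))
```

View pics/w_pre2.png

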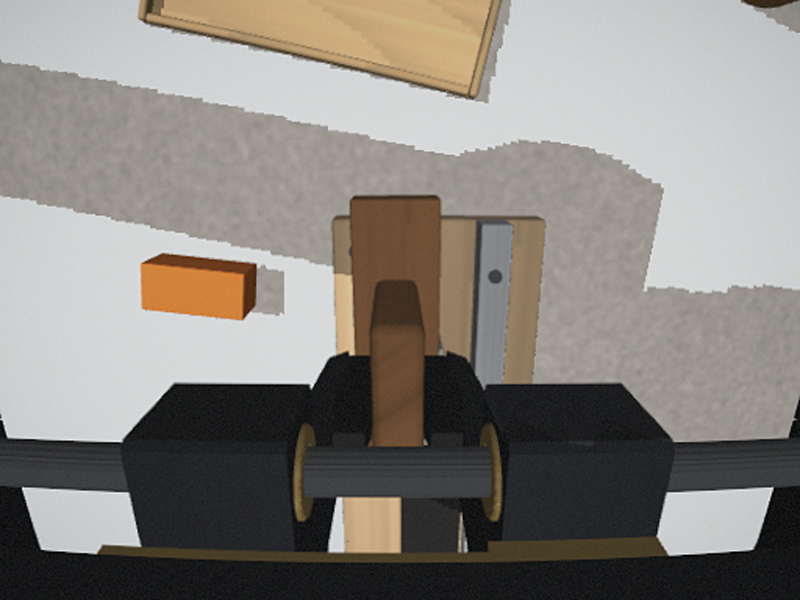

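The picture shows the stick held straight. Its rear sole edge runs (352,195)-(440,195), parallel to the fence at (495,300), and nothing is in the way of the descent.

```bash
python3 - <<'E'
from h import *
s=arm.sense(); c=cam('wrist',s); p=unproj(c,np.array([(352,196),(440,196)])/1.5625,s['tool_pos'][2]-.0333+.016)[:,:2]-s['tool_pos'][:2]
print((p@u*1000).round(1),(p@n*1000).round(1),'expected -55, -+17')
f=unproj(c,np.array([(478,222),(472,382)])/1.5625,.04)[:,:2]; d=f[1]-f[0]; print('fence edge n',((f-o)@n*1000).round(1),((f-o)@u*1000).round(1))
E
```

```text
[-54.8 -54.9] [-16.8  15.5] expected -55, -+17
fence edge n [-1.4  0.1] [-150.2  -52.2]
```

{"method": "servo_tool", "body": {"series": [[[0,0.05,3,0.1],[0,0,3,0],[0,0,2,0],[0,0,1,0],[0,0,0.4,0],[0,0,0,0],[0,0,0,0]]]}}

```text
time: 7.85
tool_pos: [0.5069, 0.1582, 0.0553]
orientation: [2.051, 2.378, 0.002]
wrist_force: [0.1, 0.7, -0.8]
finger_gap: 0.0156
grasp_force: 49.9
```

```bash
python3 -c "
from h import *
print(st())"
```

```text
{'t': 7.85, 'a': np.float64(-118.06), 'n': np.float64(-45.2), 'z': np.float64(55.3), 'yaw': np.float64(-81.54), 'f': array([-0.67,  0.2 , -0.76]), 'tq': array([-0.05, -0.02,  0.03])}
```

{"method": "servo_tool", "body": {"series": [[[-0.2,0,0,0],[-0.2,0.1,0,0],[0,0.2,0,0],[0,0.2,0,0],[0,0.2,0,0],[0,0.2,0,0],[0,0.2,0,0],[0,0.2,0,0],[0,0.2,0,0],[0,0.2,0,0],[0,0.1,0,0],[0,0.1,0,0]]]}}

```text
time: 9.05
tool_pos: [0.5258, 0.157, 0.0543]
orientation: [-2.052, -2.378, 0.0]
wrist_force: [0.0, 0.2, -1.2]
finger_gap: 0.0157
grasp_force: 49.9
```

```bash
python3 -c "
from h import *
print(st())"
```

```text
{'t': 9.05, 'a': np.float64(-114.1), 'n': np.float64(-26.71), 'z': np.float64(54.29), 'yaw': np.float64(-81.58), 'f': array([-0.2 ,  0.06, -1.23]), 'tq': array([-0.05,  0.24, -0.05])}
```

{"method": "servo_tool", "body": {"series": [[[0,0.1,0,0],[0,0.1,0,0],[0,0.1,0,0]]]}}

```text
time: 9.35
tool_pos: [0.5288, 0.1574, 0.0544]
orientation: [-2.052, -2.378, -0.0]
wrist_force: [-1.6, 0.9, -0.2]
finger_gap: 0.0152
grasp_force: 49.9
```

{"method": "servo_tool", "body": {"series": [[[0,0.05,0,0],[0,0.05,0,0]]]}}

```text
time: 9.55
tool_pos: [0.5297, 0.1576, 0.0544]
orientation: [-2.052, -2.378, 0.0]
wrist_force: [-0.4, 0.3, -2.0]
finger_gap: 0.0158
grasp_force: 49.9
```

```bash
python3 -c "
from h import *
print(st())"
```

```text
{'t': 9.55, 'a': np.float64(-114.15), 'n': np.float64(-22.73), 'z': np.float64(54.35), 'yaw': np.float64(-81.58), 'f': array([-0.31, -0.34, -1.96]), 'tq': array([-0.04,  0.24, -0.07])}
```

{"method": "servo_tool", "body": {"series": [[[0,0.05,0,0],[0,0.05,0,0]]]}}

```text
time: 9.75
tool_pos: [0.5307, 0.1577, 0.0543]
orientation: [-2.052, -2.378, 0.0]
wrist_force: [-1.2, -0.3, -0.5]
finger_gap: 0.0157
grasp_force: 49.9
```

{"method": "servo_tool", "body": {"series": [[[0,0.05,0,0],[0,0,0,0]]]}}

```text
time: 9.95
tool_pos: [0.5313, 0.1578, 0.0543]
orientation: [2.052, 2.378, 0.0]
wrist_force: [-1.2, 0.1, -0.9]
finger_gap: 0.0149
grasp_force: 49.9
```

```bash
python3 -c "
from h import *
print(st())"
```

```text
{'t': 9.95, 'a': np.float64(-114.11), 'n': np.float64(-21.18), 'z': np.float64(54.33), 'yaw': np.float64(-81.58), 'f': array([-0.24, -1.15, -0.86]), 'tq': array([-0.1 ,  0.13, -0.09])}
```

{"method": "servo_tool", "body": {"series": [[[0,0.05,0,0],[0,0,0,0]]]}}

```text
time: 10.15
tool_pos: [0.5317, 0.1579, 0.0543]
orientation: [-2.052, -2.379, -0.0]
wrist_force: [-0.3, 0.7, -0.8]
finger_gap: 0.0154
grasp_force: 49.9
```

{"method": "servo_tool", "body": {"series": [[[0,0.05,0,0],[0,0,0,0]]]}}

```text
time: 10.35
tool_pos: [0.5322, 0.1579, 0.0543]
orientation: [-2.052, -2.378, 0.0]
wrist_force: [0.3, -0.4, -1.2]
finger_gap: 0.0156
grasp_force: 49.9
```

```bash
python3 -c "
from h import *
print(st())"
```

```text
{'t': 10.35, 'a': np.float64(-114.1), 'n': np.float64(-20.26), 'z': np.float64(54.31), 'yaw': np.float64(-81.58), 'f': array([ 0.48,  0.26, -1.19]), 'tq': array([-0.08,  0.23, -0.1 ])}
```

{"method": "servo_tool", "body": {"series": [[[0,0.05,0,0],[0,0,0,0]]]}}

```text
time: 10.55
tool_pos: [0.5325, 0.158, 0.0543]
orientation: [-2.052, -2.378, 0.001]
wrist_force: [-1.2, -0.8, -1.6]
finger_gap: 0.0155
grasp_force: 49.9
```

{"method": "servo_tool", "body": {"series": [[[0,0.05,0,0],[0,0,0,0]]]}}

```text
time: 10.75
tool_pos: [0.5328, 0.158, 0.0542]
orientation: [-2.052, -2.378, 0.001]
wrist_force: [-3.9, -1.1, -0.7]
finger_gap: 0.0155
grasp_force: 50.0
```

```bash
python3 -c "
from h import *
print(st())"
```

```text
{'t': 10.75, 'a': np.float64(-114.1), 'n': np.float64(-19.61), 'z': np.float64(54.21), 'yaw': np.float64(-81.59), 'f': array([ 0.55, -4.03, -0.73]), 'tq': array([-0.26,  0.61, -0.14])}
```

{"method": "servo_tool", "body": {"series": [[[0,0.03,0,0],[0,0,0,0]]]}}

```text
time: 10.95
tool_pos: [0.533, 0.158, 0.0542]
orientation: [-2.052, -2.378, 0.002]
wrist_force: [-3.5, -1.9, -0.9]
finger_gap: 0.0155
grasp_force: 50.0
```

```bash
python3 - <<'E'
from h import *
print(st()); s,im=snap('top','top1.png'); print(st())
snap('scene','scene1.png'); print(st())
a=cv2.imread('pics/top1.png')[135:220,190:345]; b=cv2.imread('pics/scene1.png')[160:270,150:330]
a=cv2.resize(a,(800,439),interpolation=2); cv2.imwrite('pics/c3.png',cv2.resize(b,(800,489),interpolation=2))
E
```

```text
{'t': 10.95, 'a': np.float64(-114.12), 'n': np.float64(-19.46), 'z': np.float64(54.17), 'yaw': np.float64(-81.58), 'f': array([ 1.34, -3.73, -0.86]), 'tq': array([-0.38,  0.91, -0.29])}
{'t': 11.0, 'a': np.float64(-114.11), 'n': np.float64(-19.42), 'z': np.float64(54.17), 'yaw': np.float64(-81.59), 'f': array([ 1.33, -4.29, -0.37]), 'tq': array([-0.32,  0.93, -0.23])}
{'t': 11.05, 'a': np.float64(-114.09), 'n': np.float64(-19.4), 'z': np.float64(54.19), 'yaw': np.float64(-81.59), 'f': array([ 1.32, -4.54, -1.42]), 'tq': array([-0.43,  0.94, -0.28])}
```

View pics/c3.png

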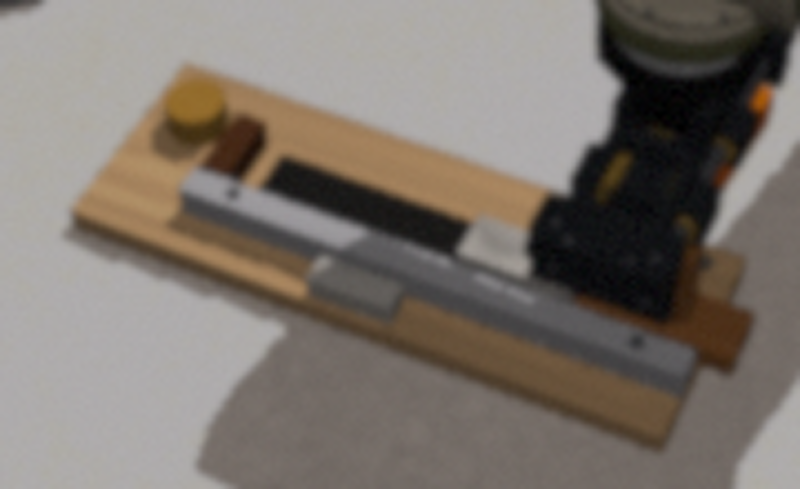

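The scene crop shows the stone at (500,245) flush along the fence and the stick behind it. The tin, offcut and stop are undisturbed. Press is about 4.4 N, so I raise it to 6 N and start feeding.

{"method": "servo_tool", "body": {"series": [[[0,0.03,0,0],[-0.05,0,0,0],[-0.1,0,0,0],[-0.1,0,0,0],[-0.1,0,0,0],[-0.1,0,0,0],[-0.1,0,0,0],[-0.1,0,0,0]]]}}

```text
time: 11.85
tool_pos: [0.534, 0.1525, 0.0542]
orientation: [-2.051, -2.377, -0.0]
wrist_force: [-4.4, 2.4, 0.1]
finger_gap: 0.0154
grasp_force: 50.1
```

```bash
python3 -c "
from h import *
print(st())"
```

```text
{'t': 11.85, 'a': np.float64(-108.54), 'n': np.float64(-19.27), 'z': np.float64(54.21), 'yaw': np.float64(-81.59), 'f': array([-3.03, -4.01,  0.12]), 'tq': array([ 0.51,  1.23, -0.24])}
```

```bash
cat >> h.py <<'E'
def q():
    d=st(); t=d['tq'][:2]; print(d['t'],'a',d['a'],'n',d['n'],'yaw',d['yaw'],'f',d['f'],'ft',(-t@n/.215).round(1),(t@u/.215).round(1))
E
echo ok
```

```text
ok
```

{"method": "servo_tool", "body": {"series": [[[-0.15,0.02,0,0],[-0.15,0,0,0],[-0.15,0,0,0],[-0.15,0,0,0],[-0.15,0,0,0],[-0.15,0,0,0],[-0.15,0,0,0],[-0.15,0,0,0]]]}}

```text
time: 12.65
tool_pos: [0.5358, 0.1407, 0.0542]
orientation: [-2.051, -2.376, 0.0]
wrist_force: [-7.2, 4.1, -0.2]
finger_gap: 0.0155
grasp_force: 50.1
```

```bash
python3 -c "
from h import *
q()"
```

```text
12.65 a -96.61 n -19.21 yaw -81.59 f [-5.07 -6.58 -0.16] ft -3.9 -6.1
```

{"method": "servo_tool", "body": {"series": [[[-0.15,0,0,0],[-0.15,0,0,0],[-0.15,0,0,0],[-0.15,0,0,0],[-0.15,0,0,0],[-0.15,0,0,0],[-0.15,0,0,0],[-0.15,0,0,0],[-0.15,0,0,0],[-0.15,0,0,0]]]}}

```text
time: 13.65
tool_pos: [0.538, 0.1259, 0.0542]
orientation: [-2.051, -2.376, 0.0]
wrist_force: [-6.6, 3.8, 0.6]
finger_gap: 0.0155
grasp_force: 50.1
```

```bash
python3 -c "
from h import *
q()"
```

```text
13.65 a -81.63 n -19.18 yaw -81.59 f [-4.76 -5.95  0.65] ft -3.8 -5.8
```

Steady at 6 N.

{"method": "servo_tool", "body": {"series": [[[-0.15,0,0,0],[-0.15,0,0,0],[-0.15,0,0,0],[-0.15,0,0,0],[-0.15,0,0,0],[-0.15,0,0,0],[-0.15,0,0,0],[-0.15,0,0,0],[-0.15,0,0,0],[-0.15,0,0,0],[-0.15,0,0,0],[-0.15,0,0,0],[-0.15,0,0,0],[-0.15,0,0,0]]]}}

```text
time: 15.05
tool_pos: [0.541, 0.1052, 0.0542]
orientation: [-2.051, -2.376, 0.0]
wrist_force: [-6.5, 3.5, 1.9]
finger_gap: 0.0156
grasp_force: 50.1
```

```bash
python3 -c "
from h import *
q()"
```

```text
15.05 a -60.63 n -19.15 yaw -81.59 f [-4.42 -5.91  1.87] ft -3.8 -5.9
```

{"method": "servo_tool", "body": {"series": [[[-0.15,0,0,0],[-0.15,0,0,0],[-0.15,0,0,0],[-0.15,0,0,0],[-0.15,0,0,0],[-0.15,0,0,0],[-0.15,0,0,0],[-0.15,0,0,0],[-0.15,0,0,0],[-0.15,0,0,0],[-0.15,0,0,0],[-0.15,0,0,0],[-0.15,0,0,0],[-0.15,0,0,0],[-0.15,0,0,0],[-0.15,0,0,0]]]}}

```text
time: 16.65
tool_pos: [0.5446, 0.0814, 0.0542]
orientation: [-2.051, -2.376, 0.0]
wrist_force: [-7.0, 3.1, 0.2]
finger_gap: 0.0156
grasp_force: 50.1
```

```bash
python3 -c "
from h import *
q()"
```

```text
16.65 a -36.6 n -19.11 yaw -81.59 f [-4.09 -6.43  0.23] ft -4.1 -5.7
```

{"method": "servo_tool", "body": {"series": [[[-0.15,0,0,0],[-0.15,0,0,0],[-0.15,0,0,0],[-0.15,0,0,0],[-0.15,0,0,0],[-0.15,0,0,0],[-0.15,0,0,0],[-0.15,0,0,0],[-0.15,0,0,0],[-0.15,0,0,0],[-0.15,0,0,0],[-0.15,0,0,0],[-0.15,0,0,0],[-0.15,0,0,0],[-0.15,0,0,0],[-0.15,0,0,0],[-0.15,0,0,0],[-0.15,0,0,0]]]}}

```text
time: 18.45
tool_pos: [0.5485, 0.0547, 0.0542]
orientation: [-2.051, -2.376, 0.0]
wrist_force: [-6.1, 3.1, 1.3]
finger_gap: 0.0153
grasp_force: 50.1
```

```bash
python3 -c "
from h import *
q()"
```

```text
18.45 a -9.62 n -19.08 yaw -81.59 f [-3.97 -5.54  1.3 ] ft -3.8 -6.0
```

{"method": "servo_tool", "body": {"series": [[[-0.15,0,0,0],[-0.15,0,0,0],[-0.15,0,0,0],[-0.15,0,0,0],[-0.15,0,0,0],[-0.15,0,0,0],[-0.15,0,0,0],[-0.15,0,0,0],[-0.15,0,0,0],[-0.15,0,0,0],[-0.15,0,0,0],[-0.15,0,0,0],[-0.15,0,0,0],[-0.15,0,0,0],[-0.15,0,0,0],[-0.15,0,0,0],[-0.15,0,0,0],[-0.15,0,0,0],[-0.15,0,0,0],[-0.15,0,0,0]]]}}

```text
time: 20.45
tool_pos: [0.5529, 0.025, 0.0542]
orientation: [-2.051, -2.376, 0.0]
wrist_force: [-6.6, 3.6, 1.0]
finger_gap: 0.0153
grasp_force: 50.1
```

```bash
python3 -c "
from h import *
q()"
```

```text
20.45 a 20.39 n -19.04 yaw -81.59 f [-4.5  -5.98  1.01] ft -4.0 -5.7
```

{"method": "servo_tool", "body": {"series": [[[-0.1,0,0,0],[-0.1,0,0,0],[-0.1,0,0,0],[-0.1,0,0,0],[-0.1,0,0,0],[-0.1,0,0,0],[-0.1,0,0,0],[-0.1,0,0,0]]]}}

```text
time: 21.25
tool_pos: [0.5541, 0.0171, 0.0542]
orientation: [-2.051, -2.376, 0.0]
wrist_force: [-6.0, 3.8, 1.2]
finger_gap: 0.0152
grasp_force: 50.1
```

{"method": "servo_tool", "body": {"series": [[[-0.05,0,0,0],[-0.05,0,0,0]]]}}

```text
time: 21.45
tool_pos: [0.5542, 0.0161, 0.0542]
orientation: [-2.051, -2.376, 0.0]
wrist_force: [-6.7, 3.9, 0.9]
finger_gap: 0.0159
grasp_force: 50.1
```

```bash
python3 -c "
from h import *
q()"
```

```text
21.45 a 29.35 n -19.05 yaw -81.58 f [-4.81 -6.1   0.93] ft -3.9 -6.0
```

{"method": "servo_tool", "body": {"series": [[[-0.05,0,0,0],[-0.05,0,0,0]]]}}

```text
time: 21.65
tool_pos: [0.5544, 0.0152, 0.0542]
orientation: [-2.051, -2.376, 0.0]
wrist_force: [-6.4, 4.2, 1.2]
finger_gap: 0.0156
grasp_force: 50.1
```

{"method": "servo_tool", "body": {"series": [[[-0.05,0,0,0],[-0.05,0,0,0]]]}}

```text
time: 21.85
tool_pos: [0.5545, 0.0142, 0.0542]
orientation: [-2.051, -2.376, 0.0]
wrist_force: [-6.6, 3.7, 1.5]
finger_gap: 0.0155
grasp_force: 50.1
```

```bash
python3 -c "
from h import *
q()"
```

```text
21.85 a 31.33 n -19.01 yaw -81.58 f [-4.6  -5.98  1.51] ft -3.7 -5.9
```

{"method": "servo_tool", "body": {"series": [[[-0.05,0,0,0],[-0.05,0,0,0]]]}}

```text
time: 22.05
tool_pos: [0.5546, 0.0137, 0.0544]
orientation: [-2.05, -2.376, -0.001]
wrist_force: [-8.2, 7.8, 3.6]
finger_gap: 0.0156
grasp_force: 50.1
```

{"method": "servo_tool", "body": {"series": [[[-0.05,0,0,0],[-0.03,0,0,0]]]}}

```text
time: 22.25
tool_pos: [0.5546, 0.0135, 0.0545]
orientation: [-2.05, -2.375, -0.002]
wrist_force: [-7.3, 10.1, 5.0]
finger_gap: 0.0154
grasp_force: 50.1
```

```bash
python3 -c "
from h import *
q()"
```

```text
22.25 a 32.07 n -19.04 yaw -81.59 f [-11.08  -5.78   4.95] ft -9.1 -5.8
```

{"method": "servo_tool", "body": {"series": [[[0,0,0,0],[0,0,0,0],[0,0,0,0],[0,0,0,0],[0,0,0,0],[0,0,0,0],[0,0,0,0],[0,0,0,0],[0,0,0,0],[0,0,0,0],[0,0,0,0],[0,0,0,0]]]}}

```text
time: 23.45
tool_pos: [0.5546, 0.0135, 0.0545]
orientation: [-2.05, -2.376, -0.002]
wrist_force: [-8.0, 8.8, 4.8]
finger_gap: 0.0152
grasp_force: 50.1
```

```bash
python3 -c "
from h import *
q()"
```

```text
23.45 a 32.04 n -19.03 yaw -81.58 f [-9.88 -6.59  4.77] ft -8.8 -5.8
```

{"method": "servo_tool", "body": {"series": [[[0.05,-0.04,0,0],[0.05,-0.04,0,0],[0.05,-0.04,0,0],[0.1,-0.1,0,0],[0.1,-0.1,0,0],[0.1,-0.1,0,0],[0.2,-0.2,0,0],[0.4,-0.3,0,0],[0.5,0,0,0],[0.5,0,0,0],[0,0,0,0]]]}}

```text
time: 24.55
tool_pos: [0.5435, 0.0311, 0.0544]
orientation: [2.051, 2.379, 0.0]
wrist_force: [-0.7, -0.4, -0.5]
finger_gap: 0.0155
grasp_force: 49.9
```

```bash
python3 -c "
from h import *
q()"
```

```text
24.55 a 12.97 n -27.48 yaw -81.53 f [ 0.32 -0.73 -0.48] ft 0.3 -0.3
```

{"method": "servo_tool", "body": {"series": [[[0,0,-1,0],[0,0,-2.5,0],[0,0,-3,0],[0,0,-3,0],[4.2,-1,0,0],[4.2,-1,0,0],[4.2,-1,0,0],[4.2,-1,0,0],[4.2,-1,0,0],[4.2,-1,0,0],[4.2,-1,0,0],[0,0,0,-7.8],[0,0,0,-7.8],[0,0,0,-7.8],[0,0,0,-7.8],[0,0,0,-7.8],[0,0,0,-7.8],[0,0,0,-7.8],[0,0,0,-7.8],[0,0,0,-7.8]]]}}

```text
time: 26.55
tool_pos: [0.4315, 0.3109, 0.1501]
orientation: [0.303, 3.126, 0.0]
wrist_force: [0.1, -0.3, -1.0]
finger_gap: 0.0152
grasp_force: 49.9
```

```bash
python3 - <<'E'
from h import *
s,im=snap('wrist','w_ret.png'); print(s['tool_pos'],s['wrist_force']); print(delta([.4297,.3129,.0395],np.radians(168.7),s))
c=cam('top'); _,t=snap('top','top2.png'); _,sc=snap('scene','scene2.png')
def box(cc,a,nn,z): # along feed, toward fence, z mm
    P=[list(o+u*x/1000+n*y/1000)+[z/1000] for x,y in zip(a,nn)]; return proj(cc,P)
# expected home stone top: trailing a=67.6..131.6, n 0..-30 (+1.5)
C=cam('scene'); P=box(C,[67.6,131.6,131.6,67.6],[1,1,-29,-29],48); print(P.round(1).tolist())
b=sc[160:270,150:330,::-1]; b=cv2.resize(b,None,fx=4.4,fy=4.4,interpolation=cv2.INTER_CUBIC)
w=cv2.resize(im[:,:,::-1],(500,375)); big=np.zeros((600,792,3),np.uint8); big[:484]=b[:484,:792]
cv2.imwrite('pics/home.png',b)
E
```

```text
[0.43147451 0.3109335  0.15012508] [ 0.12457324 -0.30317946 -0.97407919]
(array([ 0.22,  0.15, 11.06]), np.float64(0.23275935811636547), np.float64(168.93275935811636))
[[222.4, 205.7], [199.5, 197.3], [205.4, 189.1], [228.1, 197.2]]
```

View pics/home.png

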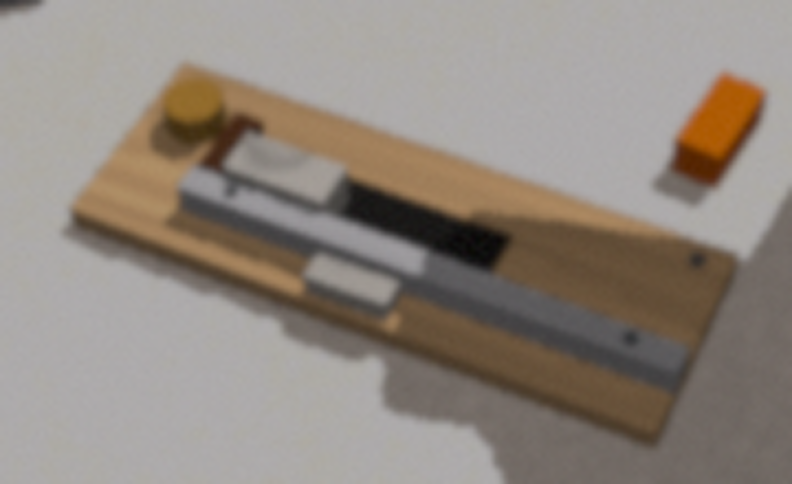

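The crop shows the blank in the corner, against both stop and fence, at (285,170). The tin and offcut have not moved. Now I lay the stick down.

{"method": "servo_tool", "body": {"series": [[[0.2,0.15,2,0.2],[0,0,3.5,0],[0,0,3,0],[0,0,1.5,0],[0,0,0.6,0],[0,0,0.4,0],[0,0,0.1,0],[0,0,0,0],[0,0,0,0]]]}}

```text
time: 27.6
tool_pos: [0.4299, 0.313, 0.0391]
orientation: [0.317, 3.124, 0.001]
wrist_force: [-0.1, 0.4, -0.8]
finger_gap: 0.0156
grasp_force: 49.9
```

```bash
python3 -c "
from h import *
s=arm.sense();print(s['tool_pos'],s['wrist_force'],s['ft_torque'])"
```

```text
[0.42993994 0.31301056 0.03905814] [-0.14407391  0.43973962 -0.83218069] [0.04062839 0.02242579 0.00577813]
```

{"method": "servo_tool", "body": {"series": [[[0,0,0.05,0],[0,0,0.03,0],[0,0,0,0]]]}}

```text
time: 27.9
tool_pos: [0.4299, 0.3129, 0.0382]
orientation: [0.317, 3.125, 0.001]
wrist_force: [-0.7, -0.8, 6.5]
finger_gap: 0.0152
grasp_force: 49.9
```

{"method": "servo_tool", "body": {"series": [[[0,0,0,0],[0,0,0,0],[0,0,0,0],[0,0,0,0],[0,0,0,0],[0,0,0,0],[0,0,0,0],[0,0,0,0]]], "grip": 0}}

```text
time: 28.7
tool_pos: [0.4296, 0.3129, 0.0376]
orientation: [-0.317, -3.126, -0.0]
wrist_force: [-0.2, -0.1, 0.1]
finger_gap: 0.0776
grasp_force: 0.0
```

{"method": "servo_tool", "body": {"series": [[[0,0,-1,0],[0,0,-3,0],[0,0,-4,0],[0,0,-4,0],[0,0,-4,0],[0,0,0,0],[0,0,0,0]]]}}

```text
time: 29.4
tool_pos: [0.4296, 0.3129, 0.1984]
orientation: [0.317, 3.124, 0.001]
wrist_force: [-0.2, -0.2, -0.2]
finger_gap: 0.0884
grasp_force: 0.0
```

```bash
python3 - <<'E'
from h import *
s,im=snap('wrist','w_end.png'); print(s['time'],s['finger_gap'],s['wrist_force'])
cv2.imwrite('pics/end.png',im[:,:,::-1])
E
```

```text
29.4 0.08835320585749039 [-0.16902392 -0.16297652 -0.20705228]
```

View pics/end.png

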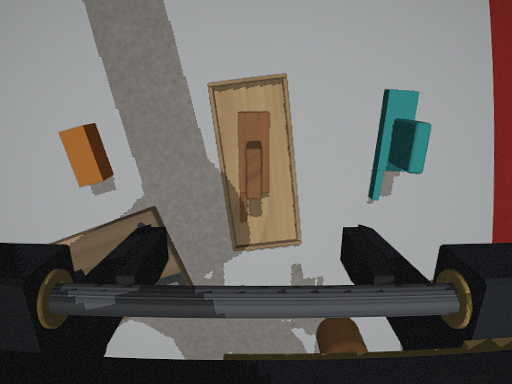

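The final picture shows the stick flat in its tray at (253,165), sole down, with the gripper clear above it.

```bash
python3 -c "
from rig import arm
print(arm.finish_job())"
```

```text
the job is handed in; nothing more can be done
None
```

The job is handed in at about 29 s: the blank is home in the fence/stop corner, pressed at about 6 N along the fence and held at the stop with about 10 N of feed push, the stick is back in its tray sole down, and nothing else looked disturbed in the pictures.

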